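# Complete the short set of corner guards

### The job

Carton corner guards are kitted here in sets of three, nested in the V cradles, but one set is a guard short and has been left ragged. Find it, turn the loose guard corner down and lower it into that set in your grip, letting go close above the guards below instead of dropping it; see that it is nested fully home, legs along legs, and square that set up so that all three butt against the cradle's end stop. Leave the other sets and the rest of the bench as they are.

Things in the scene. Friction and masses are not known exactly. Their poses are not given: they have to be found in the camera images.
- loose_mid (a point): Loose corner guard: amber rigid angle, 130 mm long (y axis), two legs 60 mm wide outside and 5 mm thick, 0.07 kg. It lies on one leg (x points along it, away from the upright leg); the other stands up (z). This point is mid-length, 30 mm from the outer faces of both legs: the upright leg is x -30 to -25, z -30 to 30 mm. It may lie at any yaw.
- loose_corner (a point): Outer corner edge of the loose guard, mid-length (x -30, z -30 mm from loose_mid, same axes). Nested, a guard's legs stand only 5 mm clear of those below: fingers holding the outermost 15 mm of a leg meet the guard below about 15 mm above home. Let go there, it falls into the V and is pressed home; pushing the free ends of the set slides its guards along to the stop.
- cradle_1: Grey sheet-metal V cradle, fixed, base 98 x 134 mm. Origin: its centre on the bench. The 90 degree V, open upwards, runs along its y axis, bottom line 30 mm above the bench at x = 0, sides 38 mm wide. End stop at +y: plate 74 wide, 85 mm high, inner face at y = 65 mm; other end open. Guards nest corner down, ends at the stop, each 7.07 mm above the last. One cradle has 2, the others 3.
- cradle_2: Grey sheet-metal V cradle, fixed, base 98 x 134 mm. Origin: its centre on the bench. The 90 degree V, open upwards, runs along its y axis, bottom line 30 mm above the bench at x = 0, sides 38 mm wide. End stop at +y: plate 74 wide, 85 mm high, inner face at y = 65 mm; other end open. Guards nest corner down, ends at the stop, each 7.07 mm above the last. One cradle has 2, the others 3.
- cradle_3: Grey sheet-metal V cradle, fixed, base 98 x 134 mm. Origin: its centre on the bench. The 90 degree V, open upwards, runs along its y axis, bottom line 30 mm above the bench at x = 0, sides 38 mm wide. End stop at +y: plate 74 wide, 85 mm high, inner face at y = 65 mm; other end open. Guards nest corner down, ends at the stop, each 7.07 mm above the last. One cradle has 2, the others 3.
- guard_1: Yellow or amber corner guard like the loose one, nested in one of the cradles; its position tells which. In full sets the ends touch the stop; in the short set they start 5 to 13 mm off it. Against the stop its origin is over the cradle's. Origin: outer corner edge (its lowest line), mid-length. y along its length, z up.
- guard_2: Yellow or amber corner guard like the loose one, nested in one of the cradles; its position tells which. In full sets the ends touch the stop; in the short set they start 5 to 13 mm off it. Against the stop its origin is over the cradle's. Origin: outer corner edge (its lowest line), mid-length. y along its length, z up.
- guard_3: Yellow or amber corner guard like the loose one, nested in one of the cradles; its position tells which. In full sets the ends touch the stop; in the short set they start 5 to 13 mm off it. Against the stop its origin is over the cradle's. Origin: outer corner edge (its lowest line), mid-length. y along its length, z up.
- guard_4: Yellow or amber corner guard like the loose one, nested in one of the cradles; its position tells which. In full sets the ends touch the stop; in the short set they start 5 to 13 mm off it. Against the stop its origin is over the cradle's. Origin: outer corner edge (its lowest line), mid-length. y along its length, z up.
- guard_5: Yellow or amber corner guard like the loose one, nested in one of the cradles; its position tells which. In full sets the ends touch the stop; in the short set they start 5 to 13 mm off it. Against the stop its origin is over the cradle's. Origin: outer corner edge (its lowest line), mid-length. y along its length, z up.
- guard_6: Yellow or amber corner guard like the loose one, nested in one of the cradles; its position tells which. In full sets the ends touch the stop; in the short set they start 5 to 13 mm off it. Against the stop its origin is over the cradle's. Origin: outer corner edge (its lowest line), mid-length. y along its length, z up.
- guard_7: Yellow or amber corner guard like the loose one, nested in one of the cradles; its position tells which. In full sets the ends touch the stop; in the short set they start 5 to 13 mm off it. Against the stop its origin is over the cradle's. Origin: outer corner edge (its lowest line), mid-length. y along its length, z up.
- guard_8: Yellow or amber corner guard like the loose one, nested in one of the cradles; its position tells which. In full sets the ends touch the stop; in the short set they start 5 to 13 mm off it. Against the stop its origin is over the cradle's. Origin: outer corner edge (its lowest line), mid-length. y along its length, z up.
- tape_roll: Brown roll of packing tape lying flat, 104 mm across, 48 mm high; origin under its centre. A bystander.
- box_square: Turquoise gift box 90 x 90 x 36 mm; origin under its centre. A bystander.
- box_long: Crimson gift box 160 (x) x 60 x 30 mm; origin under its centre. A bystander.
- cutter: Orange utility knife, 155 mm long along x, 14 mm high. A bystander.
- stapler: Turquoise and black stapler, 135 mm long along x, 50 mm high. A bystander.

How it is judged:
By the outcome, as a careful person would: the job done as asked, in the order asked, and still so for the second after the job is handed in, with the robot touching nothing.
It also fails if it takes over 54 s, if anything falls off the work surface, if the arm or the gripper's body presses on something with over 40 N, if the wrist force passes 120 N, or if a joint passes its speed limit or range.

### The arm

A 6-joint arm with a two-finger parallel gripper is mounted at the origin on the work surface. World frame = base frame: x ahead of the robot, y to its left, z up, the work surface at z = 0. Lengths are in mm, angles in rad, forces in N, time in s.
With the tool pointing down it reaches from about 275 to 725 mm from the base axis. Payload 5.6 kg.
Tool frame: the origin (TCP) lies on the centre line of the jaws, within the pads' length; the fingertips stand 8 mm ahead of it and the grasp point (between the pads) lies 11 mm behind it; z points along the fingers, y is the line along which they close (so a half turn about z gives the same grasp; the last joint's range is limited). The gripper opens to 85 mm and grips with 20 to 120 N. Pads are 22 mm wide; open, the fingers measure 114 mm over their backs; the gripper's body (76 mm by 85 mm) begins 54 mm behind the grasp point. The pads swing forward as they close: fully open they stand 13 mm farther back than shut.
Start: joints at [1.385, 0.255, 0.108, 0, -1.424, -0.285], TCP at [249.453, 490.17, 239.283] pointing down, gripper open.
Joint ranges: [-2.95, 2.95], [-1.21, 1.97], [-1.09, 1.5], [-2.87, 1.71], [-2.94, -0.07], [-3.05, 3.05]. Speed limits (rad/s): [2.57, 2.57, 3.14, 3.14, 3.14, 3.14].

### API

Orientations are given as a rotation vector (axis times angle).
In Python, from cell import read_state, camera, ticket, recognise, place_of gives the robot as it stands.
- The arm moves only by the shell command python3 -m creep 'ROWS' [OPENING] [FORCE]. ROWS is JSON, a list of rows, each an object with "xyz": the shift along the tool's x, y, z each as a share of 4 cm, from -1 to 1, a list of three; "dr": the turn, a rotation vector about the tool's x, y, z each as a share of 90 degrees, from -1 to 1, a list of three. A call has exactly 10 rows; each row shifts and turns the commanded pose from where the row before left it, along the tool's axes as they then stand; what a row does not reach is not made up. A row lasts 1/12 s, in which the tool goes at most 41.7 mm and 7.16 degrees, less where a joint would pass 70% of its speed; a pose out of reach is approached as far as the arm can. A call with a number of a shift or a turn outside -1 to 1 is refused whole. A call with a gripper value outside its range is refused whole. OPENING is the opening, from -1 (shut) to 1 (fully open), so that 0 is half open, set as the call begins (- or left out, the last holds). The fingers move at their own pace and stop on an object; FORCE is the grip in N (left out, the last holds). Time passes only in rows, so rows that do not move let the fingers close, or fill a call up. It gives the time, the measured TCP pose, the force, the opening and the grip force at its end, in the units of the state.
- read_state(): the state, without advancing time (a new reading comes with each control period).
- camera(name): name is "scene" or "top"; returns a dict with "frame" (400x640x3 uint8, blue, green, red), "K" (3x3 intrinsics, pixels), "k1" (the pictures are not rectified: a ray, as slopes to the right and down, at radius r is drawn at 1 + k1 r^2 times it, then the intrinsics apply), "position" and "attitude" of the camera in the world. Camera axes: x right, y up, looking along -z (the intrinsics and any distortion apply to the point x, -y, -z); pixel columns grow to the right and rows downward; lengths in mm; the calibration is good to about 2 mm. A picture is of the moment at which its call begins. There is no depth.
- ticket.sign_off(): hands the job in; it is judged then, once.
Trained networks look in the newest picture that a camera, given by its name, has taken for a name from the list of things; names that differ only in an ending like _2 or _b are one class to them, and where a whole thing is asked for, a point or a joint stands for the part that bears it (a point fixed in the world has none). Each returns a list of dicts, best first, with "p" (0 to 1); they miss things now and then, are a little off and sometimes report something else, mostly with a low value. They report only what shows in the picture. A call takes as long as a camera call.
- recognise(target, camera): "bbox" ([left, top, right, bottom] in pixels, round what is visible of it).
- place_of(target, camera): "position" ([column, row] in pixels: a listed point, or the origin of a listed thing).
The state is a dict: "clock": time; "joint_positions": joint angles; "dq": joint speeds; "tau": joint torques, N m; "ee_pos": TCP position; "orientation": TCP orientation; "wrist_force": force on the tool from outside, world axes, zero at the start; "torque": the same for the moment, N m; "opening": opening from 0.0 (shut) to 1.0 (fully open); "finger_force": force on a finger pad.
Only numpy, scipy, OpenCV 4.12 (cv2) and the standard library are available. Lean on these libraries where they do the work, as an engineer would, in place of code of your own. Each camera call takes 0.05 s, during which the arm holds its last target. There are 200 camera calls.

## Working session

There is one attempt and no reset: what is moved stays moved. The work goes in short steps, Python scripts to look and compute and a shell command to move; the robot and the scene stay as the last step left them, time stands still between calls to the robot, and variables do not carry over. Pictures are saved under pics/ and viewed, at most 10 in all, crops included, and the job is handed in when it is done.

```bash
ls; mkdir -p pics; cat > h.py <<'E'
import numpy as np, cv2
from scipy.spatial.transform import Rotation as R
from cell import read_state, camera, ticket, recognise, place_of
def ray(c,px):
    K=np.array(c["K"],float)
    p=cv2.undistortPoints(np.array([[px]],float),K,np.array([c["k1"],0,0,0],float))[0,0]
    d=np.array([p[0],-p[1],-1.])
    A=np.array(c["attitude"],float)
    M=A if A.shape==(3,3) else R.from_rotvec(A).as_matrix()
    return np.array(c["position"],float), M@d
def at_z(c,px,z):
    o,d=ray(c,px); return o+d*(z-o[2])/d[2]
def proj(c,P):
    A=np.array(c["attitude"],float)
    M=A if A.shape==(3,3) else R.from_rotvec(A).as_matrix()
    q=M.T@(np.array(P,float)-np.array(c["position"],float)); x,y=q[0]/-q[2],-q[1]/-q[2]
    f=1+c["k1"]*(x*x+y*y); K=np.array(c["K"]); return np.array([K[0,0]*x*f+K[0,2],K[1,1]*y*f+K[1,2]])
E
python3 - <<'E'
from h import *
for n in("top","scene"):
    c=camera(n); cv2.imwrite(f"pics/{n}0.png",c["frame"]); print(n,c["position"],c["attitude"],c["K"],c["k1"])
    for t,z in (("loose_mid",30),("loose_corner",0),("cradle_1",0),("guard_1",40)):
        for r in place_of(t,n)[:9]: print(t,np.round(r["position"],1),round(r["p"],2),at_z(c,r["position"],z).round(0))
print(read_state())
E
```

```text
pics
top [ 462.5883238   -13.17386088 1119.67746513] [ 0.1060729  -0.0958068  -1.57131976] [[404.03650088   0.         319.35960298]
 [  0.         404.03650088 198.94171629]
 [  0.           0.           1.        ]] 0.0008282503332577953
loose_mid [302.8 255.7] 0.63 [451.  38.  30.]
loose_mid [314.8 187.8] 0.27 [634.   6.  30.]
loose_corner [308.1 266.3] 0.73 [422.  25.   0.]
cradle_1 [233.8 194.9] 0.77 [619. 234.   0.]
cradle_1 [314.5 184.2] 0.7 [649.   8.   0.]
cradle_1 [398.3 197.5] 0.64 [ 611. -226.    0.]
guard_1 [406.9 192.9] 0.78 [ 618. -242.   40.]
guard_1 [232.6 192.5] 0.73 [620. 228.  40.]
guard_1 [317.2 185.9] 0.55 [638.  -1.  40.]
scene [1458.37180993 -237.38851723  905.53680959] [0.6924744  0.53753988 1.25774633] [[414.96157848   0.         324.27383182]
 [  0.         414.96157848 203.57691334]
 [  0.           0.           1.        ]] -0.038134118222475
loose_mid [339.9 222.6] 0.56 [645.  11.  30.]
loose_corner [326.2 183.4] 0.95 [430.  23.   0.]
cradle_1 [404.5 208.2] 0.94 [603. 235.   0.]
cradle_1 [261.1 236.8] 0.79 [ 620. -221.   -0.]
cradle_1 [327.3 180.9] 0.21 
[... 359 characters left out ...]
14. 234.  40.]
{'clock': 0.5, 'joint_positions': array([ 1.38461098e+00,  2.55140954e-01,  1.08147491e-01, -2.12455539e-05,
       -1.42390247e+00, -2.84606267e-01]), 'dq': array([ 0.0003132 , -0.00171257,  0.00114228,  0.00180187, -0.00087359,
        0.00040172]), 'tau': array([ 2.49841505e-04, -3.86049306e+01,  2.37896293e+01,  5.36429644e+00,
       -9.38752964e-04, -1.04739769e-06]), 'ee_pos': array([249.43672194, 490.15466086, 239.23747062]), 'orientation': array([ 3.05485525e+00, -7.32688355e-01, -2.52753947e-05]), 'wrist_force': array([-0.13401429,  0.97210435, -0.12244851]), 'torque': array([-0.02679103,  0.00137074,  0.02115944]), 'finger_force': 0.0, 'opening': 0.9967290423223929}
```

```bash
python3 - <<'E'
import cv2
a=cv2.imread("pics/top0.png")[130:310,180:460]; cv2.imwrite("pics/a.png",cv2.resize(a,(784,504),interpolation=cv2.INTER_CUBIC))
a=cv2.imread("pics/scene0.png")[130:300,200:460]; cv2.imwrite("pics/b.png",cv2.resize(a,(780,510),interpolation=cv2.INTER_CUBIC))
E
```

```text
(no output)
```

View pics/a.png

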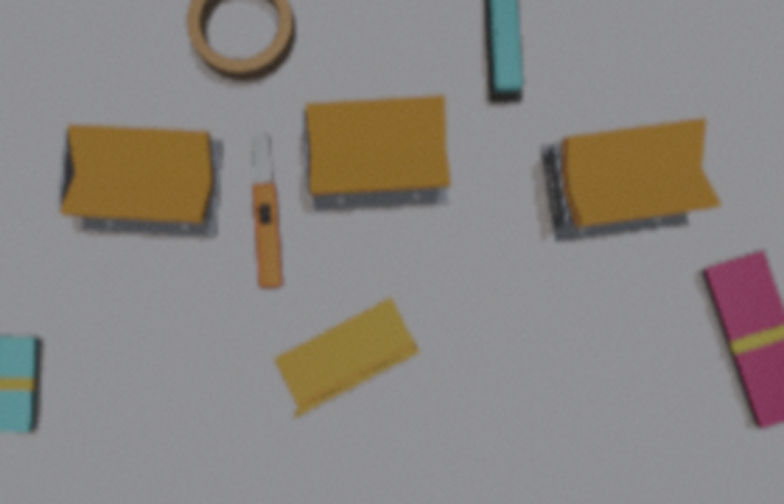

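View pics/b.png

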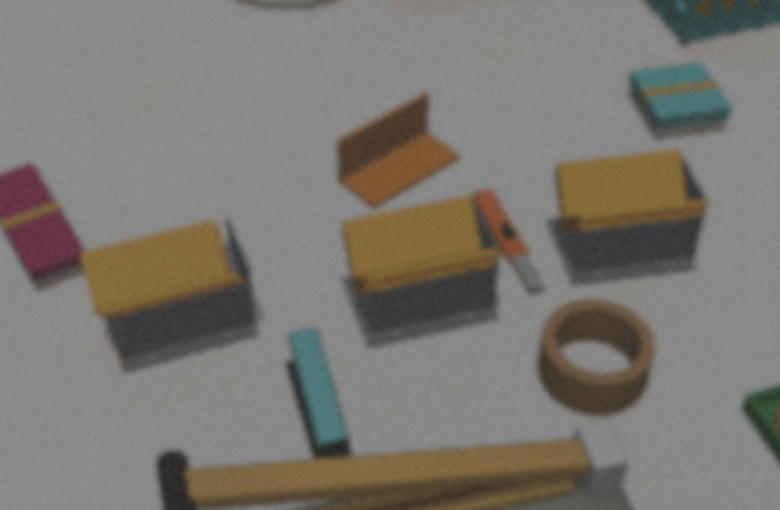

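The top view shows the loose guard at about (302,255), with its upright leg on the robot side. Only the right-hand cradle, near (410,193), has a gap between its guards and the stop, so that is probably the short set. I'll fit poses to silhouettes in both cameras.

```bash
cat > fit.py <<'E'
from h import *
from scipy.optimize import minimize
S=4
def mask(c):
    h=cv2.cvtColor(cv2.GaussianBlur(c["frame"],(3,3),0),cv2.COLOR_BGR2HSV)
    return ((h[...,0]>7)&(h[...,0]<33)&(h[...,1]>110)).astype(np.uint8)
def box(x0,x1,z0,z1): return np.array([[x,y,z] for x in(x0,x1) for y in(-65,65) for z in(z0,z1)],float)
# guard with origin at outer corner, legs along +x and +z
LEGS=[box(0,60,0,5),box(0,5,0,60)]
def render(c,poses):   # poses: list of (R,t)
    im=np.zeros((400*S,640*S),np.uint8)
    for M,t in poses:
        for L in LEGS:
            p=np.array([proj(c,M@q+t) for q in L]); p=(p+.5)*S-.5
            cv2.fillConvexPoly(im,cv2.convexHull(np.round(p).astype(np.int32)),1)
    return cv2.resize(im*255,(640,400),interpolation=cv2.INTER_AREA)/255.
def blob(m,px,r=45):
    n,l,st,ce=cv2.connectedComponentsWithStats(m)
    k=min((i for i in range(1,n) if st[i,4]>150),key=lambda i:np.hypot(*(ce[i]-px)))
    return (l==k).astype(float)
def iou(c,b,poses):
    r=render(c,poses); return np.minimum(r,b).sum()/np.maximum(r,b).sum()
def rz(a): return R.from_euler("z",a).as_matrix()
V=R.from_euler("y",-45,degrees=True).as_matrix()
def loose(p): return [(rz(p[2]),np.array([p[0],p[1],0]))]          # p: corner x,y,yaw
def nest(p,n,offs):  # p: cradle x,y,yaw
    M=rz(p[2]); return [(M@V,np.array([p[0],p[1],30+7.07*k])+M@[0,offs[k],0]) for k in range(n)]
def best(f,x0,st):
    x0=np.array(x0,float); s=np.vstack([x0]+[x0+np.eye(len(x0))[i]*st[i] for i in range(len(x0))])
    r=minimize(f,x0,method="Nelder-Mead",options=dict(initial_simplex=s,xatol=.05,fatol=1e-4,maxfev=250)); return r.x,-r.fun
E
cat > m.py <<'E'
from fit import *
C={n:camera(n) for n in("top","scene")}; B={n:mask(C[n]) for n in C}
def run(name,mk,x0,st,cen):
    bl={n:blob(B[n],proj(C[n],cen)) for n in C}
    for sel in (["top"],["scene"],["top","scene"]):
        x,v=best(lambda p:-sum(iou(C[n],bl[n],mk(p)) for n in sel)/len(sel),x0,st)
        print(name,sel,x.round(3),round(v,3))
run("loose",loose,[425,24,.5],[10,10,.1],[445,35,20])
for nm,x0 in(("L",[611,234,0.]),("M",[645,8,0]),("R",[615,-228,.12])):
    for n in(2,3):
        run(nm+str(n),lambda p:nest(p,n,list(p[3:])+[0]),x0+([-8,-8] if nm=="R" and n==2 else []),[8,8,.1]+([5,5] if nm=="R" and n==2 else []),[x0[0],x0[1],70])
E
python3 m.py; python3 -c "
from h import *
s=read_state();print(R.from_rotvec(s['orientation']).as_matrix().round(2))"
```

```text
loose ['top'] [422.164  25.026   0.495] 0.873
loose ['scene'] [431.623  20.45    0.868] 0.571
loose ['top', 'scene'] [422.209  23.252   0.521] 0.696
[[ 0.89 -0.45 -0.  ]
 [-0.45 -0.89 -0.  ]
 [-0.    0.   -1.  ]]Traceback (most recent call last):
  File "m.py", line 11, in <module>
    run(nm+str(n),lambda p:nest(p,n,list(p[3:])+[0]),x0+([-8,-8] if nm=="R" and n==2 else []),[8,8,.1]+([5,5] if nm=="R" and n==2 else []),[x0[0],x0[1],70])
    ~~~^^^^^^^^^^^^^^^^^^^^^^^^^^^^^^^^^^^^^^^^^^^^^^^^^^^^^^^^^^^^^^^^^^^^^^^^^^^^^^^^^^^^^^^^^^^^^^^^^^^^^^^^^^^^^^^^^^^^^^^^^^^^^^^^^^^^^^^^^^^^^^^^^^^^^
  File "m.py", line 6, in run
    x,v=best(lambda p:-sum(iou(C[n],bl[n],mk(p)) for n in sel)/len(sel),x0,st)
        ~~~~^^^^^^^^^^^^^^^^^^^^^^^^^^^^^^^^^^^^^^^^^^^^^^^^^^^^^^^^^^^^^^^^^^
  File "fit.py", line 30, in best
    r=minimize(f,x0,method="Nelder-Mead",options=dict(initial_simplex=s,xatol=.05,fatol=1e-4,maxfev=250)); return r.x,-r.fun
    res = _minimize_neldermead(fun, x0, args, callback, bounds=bounds,
                               **options)
    fsim[k] = func(sim[k])
              ~~
[... 191 characters left out ...]
           ~~~^^^^^^^^^^^^^^^^^^^^^^^^^^^^^^^^^^^^
  File "m.py", line 6, in <genexpr>
    x,v=best(lambda p:-sum(iou(C[n],bl[n],mk(p)) for n in sel)/len(sel),x0,st)
                                          ~~^^^
  File "m.py", line 11, in <lambda>
    run(nm+str(n),lambda p:nest(p,n,list(p[3:])+[0]),x0+([-8,-8] if nm=="R" and n==2 else []),[8,8,.1]+([5,5] if nm=="R" and n==2 else []),[x0[0],x0[1],70])
                           ~~~~^^^^^^^^^^^^^^^^^^^^^
  File "fit.py", line 27, in nest
    M=rz(p[2]); return [(M@V,np.array([p[0],p[1],30+7.07*k])+M@[0,offs[k],0]) for k in range(n)]
                                                                  ~~~~^^^
IndexError: list index out of range
```

```bash
sed -i 's/h\[...,1\]>110/h[...,1]>75/' fit.py
sed -i '/^for nm/,$d' m.py; cat >> m.py <<'E'
for nm,x0 in(("L",[611,234,0.]),("M",[645,8,0]),("R",[615,-228,.12])):
    for n in(2,3):
        k=[0.]*(nm=="R")
        run(nm+str(n),lambda p:nest(p,n,[0]+list(p[3:])*(n-1)+[0,0]),x0+k,[8,8,.1]+[5]*len(k),[x0[0],x0[1],70])
o=cv2.hconcat([C[n]["frame"][y:y+190,x:x+260]//2+B[n][y:y+190,x:x+260,None]*90 for n,x,y in(("top",190,125),("scene",210,130))])
cv2.imwrite("pics/mask.png",cv2.resize(o,None,fx=1.53,fy=1.53))
E
python3 m.py
```

```text
loose ['top'] [422.348  24.296   0.491] 0.948
loose ['scene'] [423.816  25.812   0.531] 0.891
loose ['top', 'scene'] [422.328  24.553   0.515] 0.909
L2 ['top'] [ 6.16961e+02  2.33047e+02 -6.60000e-02] 0.964
L2 ['scene'] [ 6.14348e+02  2.38324e+02 -3.20000e-02] 0.904
L2 ['top', 'scene'] [ 6.17344e+02  2.34713e+02 -6.20000e-02] 0.924
L3 ['top'] [ 6.16429e+02  2.32327e+02 -5.70000e-02] 0.971
L3 ['scene'] [ 6.18320e+02  2.35304e+02 -4.80000e-02] 0.948
L3 ['top', 'scene'] [ 6.17189e+02  2.33083e+02 -5.60000e-02] 0.947
M2 ['top'] [6.43308e+02 7.03600e+00 5.80000e-02] 0.972
M2 ['scene'] [6.41021e+02 1.24520e+01 6.60000e-02] 0.795
M2 ['top', 'scene'] [6.42959e+02 8.11200e+00 4.30000e-02] 0.868
M3 ['top'] [6.42434e+02 7.06000e+00 5.90000e-02] 0.975
M3 ['scene'] [6.44321e+02 1.12680e+01 5.60000e-02] 0.842
M3 ['top', 'scene'] [6.42749e+02 8.72600e+00 4.90000e-02] 0.889
R2 ['top'] [ 6.17050e+02 -2.40501e+02  1.34000e-01  4.04500e+00] 0.971
R2 ['scene'] [ 6.18527e+02 -2.36163e+02  1.30000e-01  5.43000e-01] 0.954
R2 ['top', 'scene'] [ 6.17083e+02 -2.35917e+02  1.35000e-01 -2.42500e+00] 0.955
R3 ['top'] [ 6.16389e+02 -2.41722e+02  1.36000e-01  5.37400e+00] 0.968
R3 ['scene'] [ 6.19053e+02 -2.34273e+02  1.44000e-01 -2.04200e+00] 0.905
R3 ['top', 'scene'] [ 6.17111e+02 -2.37347e+02  1.39000e-01  5.65000e-01] 0.92
```

View pics/mask.png

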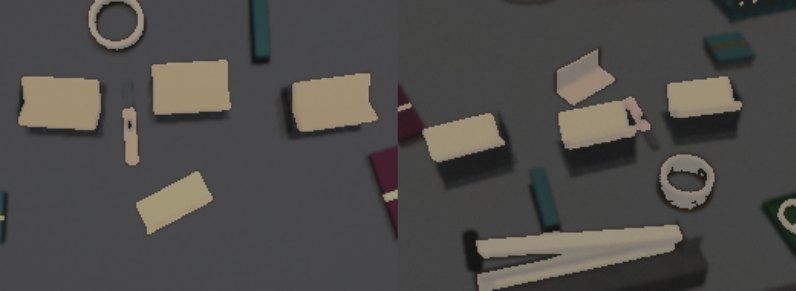

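The fits say the right cradle (yaw 0.135, at about 616,-228) holds 2 guards and the other two hold 3. The loose corner is at about (422.5, 24.8) with yaw 0.505. Moving above it now.

```bash
cat > to.py <<'E'
from h import *
import sys
def goto(p,y,z):   # tool y and z axes (world), TCP p -> totals in move units
    s=read_state(); M=R.from_rotvec(s["orientation"]).as_matrix()
    y=np.array(y,float);z=np.array(z,float);y/=np.linalg.norm(y);z/=np.linalg.norm(z);T=np.column_stack([np.cross(y,z),y,z])
    d=np.array(p)-s["ee_pos"]
    print("clock",round(s["clock"],2),"pos",s["ee_pos"].round(1),"shift/40 in tool now",(M.T@d/40).round(3),"in goal tool",(T.T@d/40).round(3),"dr/90",(R.from_matrix(M.T@T).as_rotvec()/(np.pi/2)).round(4),"q",s["joint_positions"].round(2),"F",s["wrist_force"].round(1))
E
python3 -m creep '[{"xyz":[0,0,0],"dr":[0,0,0.0756]},{"xyz":[0,0,0],"dr":[0,0,0.0756]},{"xyz":[0,0,0],"dr":[0,0,0.0756]},{"xyz":[0,0,0],"dr":[0,0,0.0756]},{"xyz":[0,0,0],"dr":[0,0,0.0756]},{"xyz":[0.944,0.137,0],"dr":[0,0,0]},{"xyz":[0.944,0.137,0],"dr":[0,0,0]},{"xyz":[0.944,0.137,0],"dr":[0,0,0]},{"xyz":[0.944,0.137,0],"dr":[0,0,0]},{"xyz":[0.944,0.137,0],"dr":[0,0,0]}]' 1 40
python3 -m creep '[{"xyz":[0.944,0.137,0],"dr":[0,0,0]},{"xyz":[0.944,0.137,0],"dr":[0,0,0]},{"xyz":[0.944,0.137,0],"dr":[0,0,0]},{"xyz":[0.944,0.137,0],"dr":[0,0,0]},{"xyz":[0.944,0.137,0],"dr":[0,0,0]},{"xyz":[0.944,0.137,0],"dr":[0,0,0]},{"xyz":[0.944,0.137,0],"dr":[0,0,0]},{"xyz":[0.944,0.137,0],"dr":[0,0,0]},{"xyz":[0,0,0.6],"dr":[0,0,0]},{"xyz":[0,0,0.6],"dr":[0,0,0]}]'
python3 -c "
from to import *
a=.505;goto([424.7,26,52.5],[-np.cos(a),-np.sin(a),0],[0,0,-1])"
```

```text
clock: 1.53
ee_pos: [317.3, 310.1, 239.4]
orientation: [-2.707, 1.593, -0.0]
wrist_force: [1.6, 0.5, 1.3]
opening: 1.003
finger_force: 0.0
clock: 2.37
ee_pos: [426.5, 24.4, 191.7]
orientation: [-2.701, 1.6, -0.004]
wrist_force: [0.1, 0.8, -1.4]
opening: 0.998
finger_force: 0.0
clock 2.37 pos [426.5  24.4 191.7] shift/40 in tool now [-0.059  0.034  3.48 ] in goal tool [-0.057  0.021  3.48 ] dr/90 [-0.0023 -0.0004 -0.0023] q [ 0.43  0.03 -0.28  0.   -1.26  0.07] F [ 0.1  0.8 -1.4]
```

```bash

python3 -m creep '[{"xyz":[-0.05,0.02,0.5],"dr":[0,0,0]},{"xyz":[0,0,0.5],"dr":[0,0,0]},{"xyz":[0,0,0.5],"dr":[0,0,0]},{"xyz":[0,0,0.5],"dr":[0,0,0]},{"xyz":[0,0,0.5],"dr":[0,0,0]},{"xyz":[0,0,0.5],"dr":[0,0,0]},{"xyz":[0,0,0.48],"dr":[0,0,0]},{"xyz":[0,0,0],"dr":[0,0,0]},{"xyz":[0,0,0],"dr":[0,0,0]},{"xyz":[0,0,0],"dr":[0,0,0]}]'
python3 - <<'E'
from to import *
a=.505;goto([424.7,26,52.5],[-np.cos(a),-np.sin(a),0],[0,0,-1])
o=[]
for n in("top","scene"):
    c=camera(n); u,v=proj(c,[424,26,50]).astype(int); o.append(cv2.resize(c["frame"][v-50:v+50,u-65:u+65],(390,300),interpolation=cv2.INTER_CUBIC))
cv2.imwrite("pics/c.png",cv2.hconcat(o))
E
```

```text
clock: 3.2
ee_pos: [424.4, 27.9, 53.2]
orientation: [-2.706, 1.593, -0.002]
wrist_force: [0.7, 0.7, 0.2]
opening: 0.998
finger_force: 0.0
clock 3.2 pos [424.4  27.9  53.2] shift/40 in tool now [0.046 0.016 0.017] in goal tool [0.046 0.016 0.017] dr/90 [-0.001  -0.0004  0.0011] q [ 0.44  0.17 -0.52  0.   -0.88  0.07] F [0.7 0.7 0.2]
```

View pics/c.png

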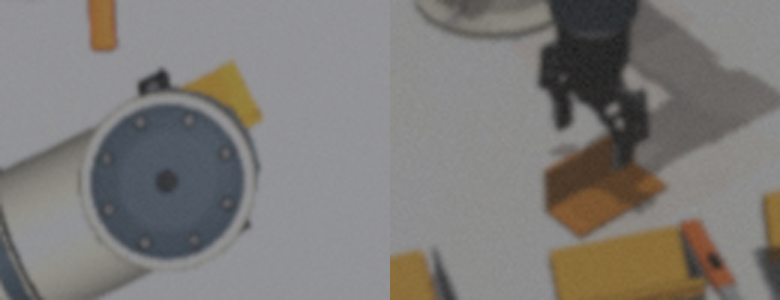

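The open jaws straddle the upright leg in both views. Closing, then lifting.

```bash

python3 -m creep '[{"xyz":[0.04,0.01,0],"dr":[0,0,0]},{"xyz":[0,0,0],"dr":[0,0,0]},{"xyz":[0,0,0],"dr":[0,0,0]},{"xyz":[0,0,0],"dr":[0,0,0]},{"xyz":[0,0,0],"dr":[0,0,0]},{"xyz":[0,0,0],"dr":[0,0,0]},{"xyz":[0,0,0],"dr":[0,0,0]},{"xyz":[0,0,0],"dr":[0,0,0]},{"xyz":[0,0,0],"dr":[0,0,0]},{"xyz":[0,0,0],"dr":[0,0,0]}]' -1 50
python3 -m creep '[{"xyz":[0,0,-0.2],"dr":[0,0,0]},{"xyz":[0,0,-0.4],"dr":[0,0,0]},{"xyz":[0,0,-0.7],"dr":[0,0,0]},{"xyz":[0,0,-0.7],"dr":[0,0,0]},{"xyz":[0,0,-0.7],"dr":[0,0,0]},{"xyz":[0,0,-0.7],"dr":[0,0,0]},{"xyz":[0,0,-0.6],"dr":[0,0,0]},{"xyz":[0,0,0],"dr":[0,0,0]},{"xyz":[0,0,0],"dr":[0,0,0]},{"xyz":[0,0,0],"dr":[0,0,0]}]'
python3 - <<'E'
from to import *
s=read_state();print(s["ee_pos"],s["joint_positions"].round(2),s["opening"],s["finger_force"])
o=[]
for n in("top","scene"):
    c=camera(n); u,v=proj(c,s["ee_pos"]).astype(int); o.append(cv2.resize(c["frame"][v-50:v+50,u-65:u+65],(390,300),interpolation=cv2.INTER_CUBIC))
cv2.imwrite("pics/d.png",cv2.hconcat(o))
E
```

```text
clock: 4.13
ee_pos: [424.1, 26.1, 52.2]
orientation: [-2.707, 1.594, -0.0]
wrist_force: [0.5, 0.4, 1.5]
opening: 0.048
finger_force: 50.8
clock: 4.97
ee_pos: [423.2, 26.0, 211.5]
orientation: [2.706, -1.594, -0.002]
wrist_force: [-0.6, 0.2, -1.4]
opening: 0.045
finger_force: 50.5
[423.24301954  26.03875642 211.54907013] [ 0.43  0.02 -0.24 -0.   -1.31  0.07] 0.04528231574141012 50.48638164997101
```

View pics/d.png

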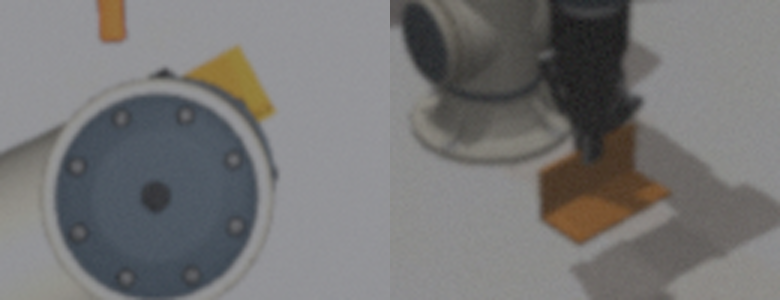

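```bash
cat >> to.py <<'E'
a=.135; GX=np.array([np.cos(a),np.sin(a),0]); UP=np.array([0,0,1.]); TY=(-GX-UP)/2**.5; TZ=(GX-UP)/2**.5
def place(h,xy=(617,-236)):  # corner h mm above home (44.14)
    goto(np.array([*xy,44.14+h])-2.5*TY-52.2*TZ,TY,TZ)
E
python3 -c "
from to import *
place(80);place(15)"
```

```text
clock 5.07 pos [423.1  25.9 211. ] shift/40 in tool now [ 7.758 -0.251  1.199] in goal tool [ 7.139 -1.301  3.004] dr/90 [0.4958 0.0929 0.2239] q [ 0.43  0.02 -0.25 -0.   -1.31  0.07] F [ 0.4 -0.1 -0.9]
clock 5.07 pos [423.1  25.9 211. ] shift/40 in tool now [ 7.759 -0.255  2.824] in goal tool [ 7.139 -0.152  4.153] dr/90 [0.4958 0.0929 0.2239] q [ 0.43  0.02 -0.25 -0.   -1.31  0.07] F [ 0.4 -0.1 -0.9]
```

```bash

python3 -m creep '[{"xyz":[0,0,0],"dr":[0.062,0.0116,0.028]},{"xyz":[0,0,0],"dr":[0.062,0.0116,0.028]},{"xyz":[0,0,0],"dr":[0.062,0.0116,0.028]},{"xyz":[0,0,0],"dr":[0.062,0.0116,0.028]},{"xyz":[0,0,0],"dr":[0.062,0.0116,0.028]},{"xyz":[0,0,0],"dr":[0.062,0.0116,0.028]},{"xyz":[0,0,0],"dr":[0.062,0.0116,0.028]},{"xyz":[0,0,0],"dr":[0.062,0.0116,0.028]},{"xyz":[0,0,0],"dr":[0,0,0]},{"xyz":[0,0,0],"dr":[0,0,0]}]'
python3 -c "
from to import *
place(80);place(15)"
```

```text
clock: 5.9
ee_pos: [427.9, 16.9, 214.0]
orientation: [-1.937, 1.643, -0.641]
wrist_force: [1.0, 0.2, -0.2]
opening: 0.041
finger_force: 50.5
clock 5.9 pos [427.9  16.9 214. ] shift/40 in tool now [ 6.924 -1.174  2.948] in goal tool [ 6.902 -1.184  2.995] dr/90 [ 0.0447 -0.0033  0.0202] q [ 0.56 -0.46 -1.04  0.73 -0.42 -0.98] F [ 1.   0.2 -0.2]
clock 5.9 pos [427.9  16.9 214. ] shift/40 in tool now [ 6.883 -0.109  4.175] in goal tool [ 6.902 -0.035  4.144] dr/90 [ 0.0447 -0.0033  0.0202] q [ 0.56 -0.46 -1.04  0.73 -0.42 -0.98] F [ 1.   0.2 -0.2]
```

```bash

python3 -m creep '[{"xyz":[0.86,-0.145,0.37],"dr":[0,0,0]},{"xyz":[0.86,-0.145,0.37],"dr":[0,0,0]},{"xyz":[0.86,-0.145,0.37],"dr":[0,0,0]},{"xyz":[0.86,-0.145,0.37],"dr":[0,0,0]},{"xyz":[0.86,-0.145,0.37],"dr":[0,0,0]},{"xyz":[0.86,-0.145,0.37],"dr":[0,0,0]},{"xyz":[0.86,-0.145,0.37],"dr":[0,0,0]},{"xyz":[0.86,-0.145,0.37],"dr":[0,0,0]},{"xyz":[0,0,0],"dr":[0,0,0]},{"xyz":[0,0,0],"dr":[0,0,0]}]'
python3 -c "
from to import *
place(80);place(15)"
```

```text
clock: 6.73
ee_pos: [527.3, -150.9, 181.8]
orientation: [-1.943, 1.665, -0.632]
wrist_force: [-0.4, 0.5, -1.1]
opening: 0.04
finger_force: 50.5
clock 6.73 pos [ 527.3 -150.9  181.8] shift/40 in tool now [ 2.406 -0.451  1.074] in goal tool [ 2.409 -0.413  1.083] dr/90 [ 0.0565 -0.0078  0.0152] q [-0.1  -0.05 -0.49 -0.31 -0.46  0.48] F [-0.4  0.5 -1.1]
clock 6.73 pos [ 527.3 -150.9  181.8] shift/40 in tool now [2.365 0.591 2.32 ] in goal tool [2.409 0.736 2.232] dr/90 [ 0.0565 -0.0078  0.0152] q [-0.1  -0.05 -0.49 -0.31 -0.46  0.48] F [-0.4  0.5 -1.1]
```

```bash

python3 -m creep '[{"xyz":[0,0,0],"dr":[0.0565,-0.0078,0.0152]},{"xyz":[0.6,-0.103,0.27],"dr":[0,0,0]},{"xyz":[0.6,-0.103,0.27],"dr":[0,0,0]},{"xyz":[0.6,-0.103,0.27],"dr":[0,0,0]},{"xyz":[0.6,-0.103,0.27],"dr":[0,0,0]},{"xyz":[0,0,0],"dr":[0,0,0]},{"xyz":[0,0,0],"dr":[0,0,0]},{"xyz":[0,0,0],"dr":[0,0,0]},{"xyz":[0,0,0],"dr":[0,0,0]},{"xyz":[0,0,0],"dr":[0,0,0]}]'
cat > look.py <<'E'
from to import *
import sys
from fit import *
def held(c):
    s=read_state(); M=R.from_rotvec(s["orientation"]).as_matrix(); t=s["ee_pos"]+M@[0,2.5,52.2]
    return M@np.column_stack([[0,-1,0],[1,0,0],[0,0,-1]])@np.eye(3),t
def pic(f,P=(617,-236,70),w=65,hh=50,k=6,names=("top","scene")):
    o=[]
    for n in names:
        c=camera(n); u,v=proj(c,P).astype(int); o.append(cv2.resize(c["frame"][v-hh:v+hh,u-w:u+w],(390,300),interpolation=cv2.INTER_CUBIC))
    cv2.imwrite(f,cv2.hconcat(o))
E
python3 -c "
from look import *
place(80);place(15);pic('pics/e.png')"
```

```text
clock: 7.57
ee_pos: [578.9, -238.2, 162.3]
orientation: [-1.881, 1.628, -0.662]
wrist_force: [0.2, -0.3, -1.0]
opening: 0.041
finger_force: 50.5
clock 7.57 pos [ 578.9 -238.2  162.3] shift/40 in tool now [ 0.074 -0.062  0.041] in goal tool [ 0.073 -0.062  0.042] dr/90 [0.0129 0.0001 0.0058] q [-0.4   0.16 -0.24 -0.68 -0.59  1.  ] F [ 0.2 -0.3 -1. ]
clock 7.57 pos [ 578.9 -238.2  162.3] shift/40 in tool now [0.063 1.063 1.213] in goal tool [0.073 1.087 1.191] dr/90 [0.0129 0.0001 0.0058] q [-0.4   0.16 -0.24 -0.68 -0.59  1.  ] F [ 0.2 -0.3 -1. ]
```

View pics/e.png

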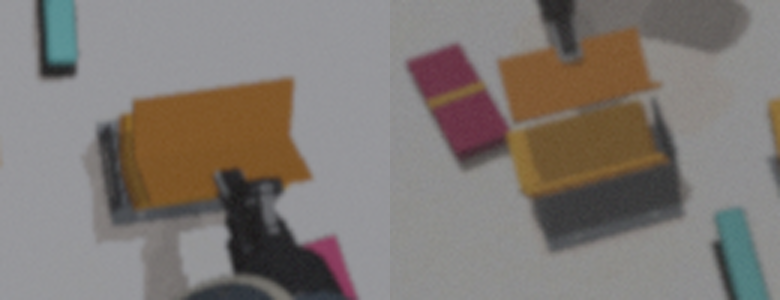

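```bash
cat > hf.py <<'E'
from look import *
M=rz(.135)@V
def hfit():
    s=read_state(); T=R.from_rotvec(s["orientation"]).as_matrix(); t0=s["ee_pos"]+T@[0,2.5,52.2]
    gx=-T[:,1]; gz=-T[:,2]; G=np.column_stack([gx,np.cross(gz,gx),gz])
    C={n:camera(n) for n in("top","scene")}
    print("corner expected",t0.round(1),"home",44.14)
    for sel in(["top"],["scene"],["top","scene"]):
        def f(p):
            L=nest([617.1,-235.9,.135],2,[0,-1]); e=0
            for n in sel:
                m=mask(C[n]).astype(float); u,v=proj(C[n],[612,-236,80]).astype(int); w=np.zeros((400,640));w[v-42:v+42,u-38:u+38]=1
                r=render(C[n],L+[(G,t0+M@np.array([0,0,0])+rz(.135)@[p[0],p[1],0])])*w; b=m*w
                e-=np.minimum(r,b).sum()/np.maximum(r,b).sum()
            return e/len(sel)
        print(sel,*best(f,[0,0],[5,5]))
E
python3 -c "
from hf import *
hfit();place(15)"
```

```text
corner expected [ 612.8 -234.1  122.8] home 44.14
['top'] [-1.15531445  0.31309366] 0.9171069905122788
['scene'] [0.22628784 1.66770935] 0.9201794863302054
['top', 'scene'] [-1.07421875  1.10351562] 0.9154215166429849
clock 7.77 pos [ 578.8 -239.1  162. ] shift/40 in tool now [0.041 1.055 1.213] in goal tool [0.051 1.079 1.192] dr/90 [ 0.0131 -0.0005  0.0053] q [-0.4   0.16 -0.24 -0.68 -0.59  1.  ] F [-0.9  0.1  0.1]
```

```bash

python3 -m creep '[{"xyz":[0.05,0,0],"dr":[0.013,0,0.005]},{"xyz":[0,0.15,0.165],"dr":[0,0,0]},{"xyz":[0,0.15,0.165],"dr":[0,0,0]},{"xyz":[0,0.15,0.165],"dr":[0,0,0]},{"xyz":[0,0.15,0.165],"dr":[0,0,0]},{"xyz":[0,0.15,0.165],"dr":[0,0,0]},{"xyz":[0,0.15,0.165],"dr":[0,0,0]},{"xyz":[0,0.15,0.165],"dr":[0,0,0]},{"xyz":[0,0,0],"dr":[0,0,0]},{"xyz":[0,0,0],"dr":[0,0,0]}]'
python3 -c "
from hf import *
hfit();place(15);pic('pics/f.png')"
```

```text
clock: 8.6
ee_pos: [581.8, -241.4, 99.0]
orientation: [-1.858, 1.625, -0.672]
wrist_force: [1.6, 1.6, -0.1]
opening: 0.039
finger_force: 50.5
corner expected [ 616.5 -236.7   60.3] home 44.14
['top'] [-1.41349316  0.57768106] 0.9263286558572138
['scene'] [0.2399826  0.78817368] 0.9182888561083545
['top', 'scene'] [-1.31929398  1.02881432] 0.9200553259071178
clock 8.7 pos [ 582.2 -241.6  100. ] shift/40 in tool now [-0.021  0.038  0.041] in goal tool [-0.02   0.038  0.041] dr/90 [-0.     -0.0011  0.0003] q [-0.46  0.26 -0.26 -0.88 -0.54  1.25] F [-0.5 -0.3 -0.8]
```

View pics/f.png

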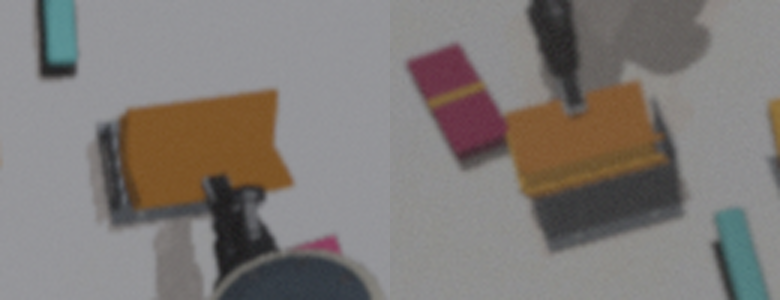

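```bash

python3 -m creep '[{"xyz":[0,0.015,0.015],"dr":[0,0,0]},{"xyz":[0,0,0],"dr":[0,0,0]},{"xyz":[0,0,0],"dr":[0,0,0]},{"xyz":[0,0,0],"dr":[0,0,0]},{"xyz":[0,0,0],"dr":[0,0,0]},{"xyz":[0,0,0],"dr":[0,0,0]},{"xyz":[0,0,0],"dr":[0,0,0]},{"xyz":[0,0,0],"dr":[0,0,0]},{"xyz":[0,0,0],"dr":[0,0,0]},{"xyz":[0,0,0],"dr":[0,0,0]}]'
python3 -m creep '[{"xyz":[0,0,0],"dr":[0,0,0]},{"xyz":[0,0,0],"dr":[0,0,0]},{"xyz":[0,0,0],"dr":[0,0,0]},{"xyz":[0,0,0],"dr":[0,0,0]},{"xyz":[0,0,0],"dr":[0,0,0]},{"xyz":[0,0,0],"dr":[0,0,0]},{"xyz":[0,0,0],"dr":[0,0,0]},{"xyz":[0,0,0],"dr":[0,0,0]},{"xyz":[0,0,0],"dr":[0,0,0]},{"xyz":[0,0,0],"dr":[0,0,0]}]' 0
python3 -m creep '[{"xyz":[0,0,-0.3],"dr":[0,0,0]},{"xyz":[0,0,-0.6],"dr":[0,0,0]},{"xyz":[0,0,-0.6],"dr":[0,0,0]},{"xyz":[0,0,-0.6],"dr":[0,0,0]},{"xyz":[0,0,-0.6],"dr":[0,0,0]},{"xyz":[0,0,-0.3],"dr":[0,0,0]},{"xyz":[0,0,0],"dr":[0,0,0]},{"xyz":[0,0,0],"dr":[0,0,0]},{"xyz":[0,0,0],"dr":[0,0,0]},{"xyz":[0,0,0],"dr":[0,0,0]}]'
cat > nf.py <<'E'
from look import *
def nfit(sets=(["top"],["scene"],["top","scene"])):
    C={n:camera(n) for n in("top","scene")}
    for sel in sets:
        def f(p):
            L=nest([p[0],p[1],p[2]],3,[0,-1,p[3]]); L[2]=(L[2][0],L[2][1]+[0,0,p[4]]); e=0
            for n in sel:
                w=np.zeros((400,640)); u,v=proj(C[n],[616,-232,70]).astype(int); w[v-36:v+36,u-42:u+42]=1
                b=mask(C[n])*w; r=render(C[n],L); e-=np.minimum(r,b).sum()/np.maximum(r,b).sum()
            return e/len(sel)
        x,v=best(f,[617,-236,.135,0,3],[4,4,.05,4,5]); print(sel,"low x,y,yaw",x[:3].round(3),"top dy",x[3].round(2),"dz",x[4].round(2),round(v,3))
E
python3 -c "
from nf import *
nfit(); pic('pics/g.png')
a2=.135;goto([616.5,-232,140],[np.sin(a2),-np.cos(a2),0],[0,0,-1]);goto([616.5,-232,140],[-np.sin(a2),np.cos(a2),0],[0,0,-1])"
```

```text
clock: 9.63
ee_pos: [581.9, -241.4, 98.4]
orientation: [-1.858, 1.624, -0.673]
wrist_force: [0.3, 0.1, -1.0]
opening: 0.045
finger_force: 50.5
clock: 10.47
ee_pos: [581.9, -241.4, 98.4]
orientation: [-1.858, 1.624, -0.673]
wrist_force: [-0.9, 0.6, -0.5]
opening: 0.499
finger_force: 0.0
clock: 11.3
ee_pos: [498.0, -252.2, 182.0]
orientation: [-1.858, 1.625, -0.67]
wrist_force: [0.3, -0.2, 1.0]
opening: 0.503
finger_force: 0.0
['top'] low x,y,yaw [ 6.16594e+02 -2.38149e+02  1.34000e-01] top dy 2.64 dz -0.99 0.973
['scene'] low x,y,yaw [ 6.17715e+02 -2.35966e+02  1.39000e-01] top dy 3.14 dz -0.59 0.943
['top', 'scene'] low x,y,yaw [ 6.16854e+02 -2.37165e+02  1.28000e-01] top dy 2.5 dz -1.47 0.95
clock 11.5 pos [ 498.1 -252.4  182.5] shift/40 in tool now [-0.109 -1.377  2.871] in goal tool [ 3.002 -0.107  1.062] dr/90 [-0.39   -0.39   -0.9442] q [-0.55  0.04 -0.31 -0.75 -0.71  1.14] F [ 0.5  0.2 -0.3]
clock 11.5 pos [ 498.1 -252.4  182.5] shift/40 in tool now [-0.109 -1.377  2.871] in goal tool [-3.002  0.107  1.062] dr/90 [-0.39    0.39    0.9434] q [-0.55  0.04 -0.31 -0.75 -0.71  1.14] F [ 0.5  0.2 -0.3]
```

View pics/g.png

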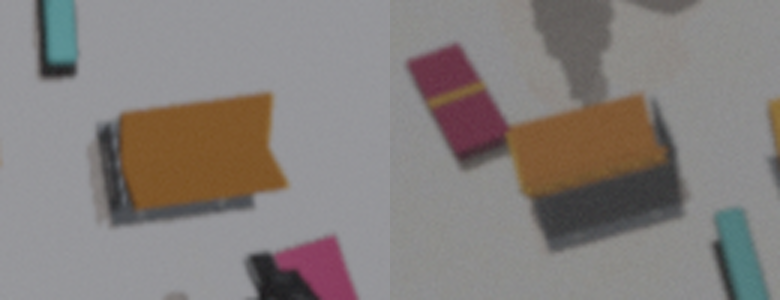

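The guard has dropped in square: the fit puts it within a few mm of the stack lengthwise, and dz is about 0. Next I turn the shut gripper vertical, with the 22 mm pad width across the V, to press it home.

```bash

python3 -m creep '[{"xyz":[0,0,0],"dr":[-0.0279,0.0279,0.0674]},{"xyz":[0,0,0],"dr":[-0.0279,0.0279,0.0674]},{"xyz":[0,0,0],"dr":[-0.0279,0.0279,0.0674]},{"xyz":[0,0,0],"dr":[-0.0279,0.0279,0.0674]},{"xyz":[0,0,0],"dr":[-0.0279,0.0279,0.0674]},{"xyz":[0,0,0],"dr":[-0.0279,0.0279,0.0674]},{"xyz":[0,0,0],"dr":[-0.0279,0.0279,0.0674]},{"xyz":[0,0,0],"dr":[-0.0279,0.0279,0.0674]},{"xyz":[0,0,0],"dr":[-0.0279,0.0279,0.0674]},{"xyz":[0,0,0],"dr":[-0.0279,0.0279,0.0674]}]' -1 50
python3 -m creep '[{"xyz":[0,0,0],"dr":[-0.0279,0.0279,0.0674]},{"xyz":[0,0,0],"dr":[-0.0279,0.0279,0.0674]},{"xyz":[0,0,0],"dr":[-0.0279,0.0279,0.0674]},{"xyz":[0,0,0],"dr":[-0.0279,0.0279,0.0674]},{"xyz":[0,0,0],"dr":[0,0,0]},{"xyz":[0,0,0],"dr":[0,0,0]},{"xyz":[0,0,0],"dr":[0,0,0]},{"xyz":[0,0,0],"dr":[0,0,0]},{"xyz":[0,0,0],"dr":[0,0,0]},{"xyz":[0,0,0],"dr":[0,0,0]}]'
cat >> to.py <<'E'
def down(x,y,z): goto([x,y,z],[-np.sin(a),np.cos(a),0],[0,0,-1])
E
python3 -c "
from to import *
down(616.8,-236,150);down(616.8,-236,80)"
```

```text
clock: 12.33
ee_pos: [492.8, -252.8, 178.1]
orientation: [-1.126, 2.613, -0.342]
wrist_force: [1.3, -0.3, -0.3]
opening: -0.001
finger_force: 0.0
clock: 13.17
ee_pos: [492.7, -253.2, 178.6]
orientation: [-0.587, 2.986, -0.128]
wrist_force: [-0.2, -0.6, -0.1]
opening: -0.001
finger_force: 0.0
clock 13.17 pos [ 492.7 -253.2  178.6] shift/40 in tool now [-2.967 -0.688  1.022] in goal tool [-3.132  0.009  0.716] dr/90 [-0.0577  0.057   0.161 ] q [-0.16  0.2  -0.14  0.05 -1.11 -1.04] F [-0.2 -0.6 -0.1]
clock 13.17 pos [ 492.7 -253.2  178.6] shift/40 in tool now [-2.833 -0.512  2.758] in goal tool [-3.132  0.009  2.466] dr/90 [-0.0577  0.057   0.161 ] q [-0.16  0.2  -0.14  0.05 -1.11 -1.04] F [-0.2 -0.6 -0.1]
```

```bash

python3 -m creep '[{"xyz":[0,0,0],"dr":[-0.0192,0.019,0.0537]},{"xyz":[0,0,0],"dr":[-0.0192,0.019,0.0537]},{"xyz":[0,0,0],"dr":[-0.0192,0.019,0.0537]},{"xyz":[-0.626,0,0.143],"dr":[0,0,0]},{"xyz":[-0.626,0,0.143],"dr":[0,0,0]},{"xyz":[-0.626,0,0.143],"dr":[0,0,0]},{"xyz":[-0.626,0,0.143],"dr":[0,0,0]},{"xyz":[-0.626,0,0.143],"dr":[0,0,0]},{"xyz":[0,0,0],"dr":[0,0,0]},{"xyz":[0,0,0],"dr":[0,0,0]}]'
python3 -c "
from to import *
down(616.8,-236,80)"
```

```text
clock: 14.0
ee_pos: [617.4, -236.1, 148.4]
orientation: [0.212, -3.132, -0.001]
wrist_force: [-0.4, -1.0, -0.0]
opening: 0.005
finger_force: 0.0
clock 14.0 pos [ 617.4 -236.1  148.4] shift/40 in tool now [0.012 0.004 1.71 ] in goal tool [0.016 0.005 1.71 ] dr/90 [ 0.0004 -0.0014  0.0001] q [-0.13  0.51  0.26 -0.   -1.32 -1.31] F [-0.4 -1.  -0. ]
```

```bash

python3 -m creep '[{"xyz":[0.01,0,0.4],"dr":[0,0,0]},{"xyz":[0,0,0.5],"dr":[0,0,0]},{"xyz":[0,0,0.5],"dr":[0,0,0]},{"xyz":[0,0,0.3],"dr":[0,0,0]},{"xyz":[0,0,0.12],"dr":[0,0,0]},{"xyz":[0,0,0.04],"dr":[0,0,0]},{"xyz":[0,0,0],"dr":[0,0,0]},{"xyz":[0,0,0],"dr":[0,0,0]},{"xyz":[0,0,0],"dr":[0,0,0]},{"xyz":[0,0,0],"dr":[0,0,0]}]'
python3 -m creep '[{"xyz":[0,0,0.03],"dr":[0,0,0]},{"xyz":[0,0,0.03],"dr":[0,0,0]},{"xyz":[0,0,0.03],"dr":[0,0,0]},{"xyz":[0,0,0],"dr":[0,0,0]},{"xyz":[0,0,0],"dr":[0,0,0]},{"xyz":[0,0,0],"dr":[0,0,0]},{"xyz":[0,0,0],"dr":[0,0,0]},{"xyz":[0,0,0],"dr":[0,0,0]},{"xyz":[0,0,0],"dr":[0,0,0]},{"xyz":[0,0,0],"dr":[0,0,0]}]'
```

```text
clock: 14.83
ee_pos: [617.3, -236.8, 76.4]
orientation: [-0.211, 3.133, -0.001]
wrist_force: [-0.1, 0.3, -0.0]
opening: -0.001
finger_force: 0.0
clock: 15.67
ee_pos: [616.8, -236.6, 71.8]
orientation: [0.211, -3.134, -0.0]
wrist_force: [-1.1, 0.7, 0.2]
opening: 0.005
finger_force: 0.0
```

```bash

python3 -m creep '[{"xyz":[0,0,0.02],"dr":[0,0,0]},{"xyz":[0,0,0.02],"dr":[0,0,0]},{"xyz":[0,0,0.02],"dr":[0,0,0]},{"xyz":[0,0,0.02],"dr":[0,0,0]},{"xyz":[0,0,0],"dr":[0,0,0]},{"xyz":[0,0,0],"dr":[0,0,0]},{"xyz":[0,0,0],"dr":[0,0,0]},{"xyz":[0,0,0],"dr":[0,0,0]},{"xyz":[0,0,0],"dr":[0,0,0]},{"xyz":[0,0,0],"dr":[0,0,0]}]'
python3 -m creep '[{"xyz":[0,0,0.02],"dr":[0,0,0]},{"xyz":[0,0,0.02],"dr":[0,0,0]},{"xyz":[0,0,0],"dr":[0,0,0]},{"xyz":[0,0,0],"dr":[0,0,0]},{"xyz":[0,0,0],"dr":[0,0,0]},{"xyz":[0,0,0],"dr":[0,0,0]},{"xyz":[0,0,0],"dr":[0,0,0]},{"xyz":[0,0,0],"dr":[0,0,0]},{"xyz":[0,0,0],"dr":[0,0,0]},{"xyz":[0,0,0],"dr":[0,0,0]}]'
```

```text
clock: 16.5
ee_pos: [616.7, -236.6, 68.6]
orientation: [0.21, -3.134, -0.0]
wrist_force: [-0.3, -0.7, 0.4]
opening: -0.002
finger_force: 0.0
clock: 17.33
ee_pos: [617.4, -236.7, 67.5]
orientation: [-0.211, 3.134, -0.001]
wrist_force: [2.0, -0.4, 5.1]
opening: -0.002
finger_force: 2.7
```

```bash

python3 -m creep '[{"xyz":[0,0,0.02],"dr":[0,0,0]},{"xyz":[0,0,0.02],"dr":[0,0,0]},{"xyz":[0,0,0.0],"dr":[0,0,0]},{"xyz":[0,0,0],"dr":[0,0,0]},{"xyz":[0,0,0],"dr":[0,0,0]},{"xyz":[0,0,0],"dr":[0,0,0]},{"xyz":[0,0,0],"dr":[0,0,0]},{"xyz":[0,0,0],"dr":[0,0,0]},{"xyz":[0,0,0],"dr":[0,0,0]},{"xyz":[0,0,0],"dr":[0,0,0]}]'
```

```text
clock: 18.17
ee_pos: [617.5, -236.8, 67.3]
orientation: [-0.211, 3.133, -0.002]
wrist_force: [0.1, 1.3, 10.2]
opening: 0.001
finger_force: 5.3
```

```bash

python3 -m creep '[{"xyz":[0,0,0.02],"dr":[0,0,0]},{"xyz":[0,0,0.02],"dr":[0,0,0]},{"xyz":[0,0,0.02],"dr":[0,0,0]},{"xyz":[0,0,0.01],"dr":[0,0,0]},{"xyz":[0,0,0],"dr":[0,0,0]},{"xyz":[0,0,0],"dr":[0,0,0]},{"xyz":[0,0,0],"dr":[0,0,0]},{"xyz":[0,0,0],"dr":[0,0,0]},{"xyz":[0,0,0],"dr":[0,0,0]},{"xyz":[0,0,0],"dr":[0,0,0]}]'
python3 -m creep '[{"xyz":[0,0,-0.15],"dr":[0,0,0]},{"xyz":[0,0,-0.4],"dr":[0,0,0]},{"xyz":[0,0,-0.6],"dr":[0,0,0]},{"xyz":[0,0,-0.6],"dr":[0,0,0]},{"xyz":[0,-0.7,-0.1],"dr":[0,0,0]},{"xyz":[0,-0.8,0],"dr":[0,0,0]},{"xyz":[0,-0.8,0],"dr":[0,0,0]},{"xyz":[0,0,0],"dr":[0,0,0]},{"xyz":[0,0,0],"dr":[0,0,0]},{"xyz":[0,0,0],"dr":[0,0,0]}]'
python3 -c "
from nf import *
nfit([['top','scene']])
e=np.array([-np.sin(a),np.cos(a)]);p=np.array([616.8,-236.5])-100*e
print(p);down(*p,53)"
```

```text
clock: 19.0
ee_pos: [617.6, -236.9, 67.2]
orientation: [-0.212, 3.131, -0.003]
wrist_force: [-4.2, 4.5, 23.3]
opening: 0.002
finger_force: 12.8
clock: 19.83
ee_pos: [628.0, -327.4, 134.8]
orientation: [0.209, -3.131, -0.003]
wrist_force: [-0.4, 0.8, 0.7]
opening: 0.001
finger_force: 0.0
['top', 'scene'] low x,y,yaw [ 6.18037e+02 -2.35356e+02  1.39000e-01] top dy 1.77 dz -1.82 0.481
[ 630.2590311  -335.59013312]
clock 19.93 pos [ 628.6 -326.8  135.9] shift/40 in tool now [-0.015 -0.226  2.072] in goal tool [-0.011 -0.224  2.072] dr/90 [ 0.0008 -0.0013 -0.0001] q [-0.26  0.61  0.4  -0.   -1.36 -1.18] F [ 0.7 -1.5  0.3]
```

```bash

python3 -m creep '[{"xyz":[-0.01,-0.3,0],"dr":[0,0,0]},{"xyz":[0,0,0.4],"dr":[0,0,0]},{"xyz":[0,0,0.5],"dr":[0,0,0]},{"xyz":[0,0,0.5],"dr":[0,0,0]},{"xyz":[0,0,0.5],"dr":[0,0,0]},{"xyz":[0,0,0.285],"dr":[0,0,0]},{"xyz":[0,0,0],"dr":[0,0,0]},{"xyz":[0,0,0],"dr":[0,0,0]},{"xyz":[0,0,0],"dr":[0,0,0]},{"xyz":[0,0,0],"dr":[0,0,0]}]'
python3 -c "
from to import *
e=np.array([-np.sin(a),np.cos(a)]);p=np.array([616.8,-236.5])-80*e
down(*p,48.5)"
```

```text
clock: 20.77
ee_pos: [632.1, -339.9, 51.1]
orientation: [-0.211, 3.132, -0.002]
wrist_force: [0.6, -0.8, 1.6]
opening: -0.0
finger_force: 0.0
clock 20.77 pos [ 632.1 -339.9   51.1] shift/40 in tool now [0.031 0.612 0.064] in goal tool [0.03  0.612 0.065] dr/90 [-0.001   0.0013 -0.0003] q [-0.28  0.68  0.3   0.   -1.19 -1.16] F [ 0.6 -0.8  1.6]
```

```bash

python3 -m creep '[{"xyz":[0.03,0.1,0.05],"dr":[0,0,0]},{"xyz":[0,0.06,0],"dr":[0,0,0]},{"xyz":[0,0.06,0],"dr":[0,0,0]},{"xyz":[0,0.06,0],"dr":[0,0,0]},{"xyz":[0,0.06,0],"dr":[0,0,0]},{"xyz":[0,0.06,0],"dr":[0,0,0]},{"xyz":[0,0.06,0],"dr":[0,0,0]},{"xyz":[0,0.06,0],"dr":[0,0,0]},{"xyz":[0,0,0],"dr":[0,0,0]},{"xyz":[0,0,0],"dr":[0,0,0]}]'
python3 -m creep '[{"xyz":[0,0.04,0],"dr":[0,0,0]},{"xyz":[0,0.04,0],"dr":[0,0,0]},{"xyz":[0,0.04,0],"dr":[0,0,0]},{"xyz":[0,0.04,0],"dr":[0,0,0]},{"xyz":[0,0.04,0],"dr":[0,0,0]},{"xyz":[0,0.04,0],"dr":[0,0,0]},{"xyz":[0,0.04,0],"dr":[0,0,0]},{"xyz":[0,0,0],"dr":[0,0,0]},{"xyz":[0,0,0],"dr":[0,0,0]},{"xyz":[0,0,0],"dr":[0,0,0]}]'
python3 -c "
from to import *
s=read_state();e=np.array([-np.sin(a),np.cos(a)]);print('along',(s['ee_pos'][:2]-[616.8,-236.5])@e)
down(616.8,-236.5,48.5)"
```

```text
clock: 21.6
ee_pos: [627.1, -319.1, 47.2]
orientation: [0.211, -3.134, -0.0]
wrist_force: [0.5, -0.7, -0.1]
opening: -0.001
finger_force: 0.0
clock: 22.43
ee_pos: [625.6, -307.9, 47.1]
orientation: [0.211, -3.134, -0.0]
wrist_force: [0.6, -0.5, -0.1]
opening: 0.002
finger_force: 0.1
along -71.95741825626249
clock 22.43 pos [ 625.6 -307.9   47.1] shift/40 in tool now [-0.022  1.799 -0.034] in goal tool [-0.023  1.799 -0.034] dr/90 [ 0.0002 -0.0003 -0.0005] q [-0.23  0.65  0.23 -0.   -1.15 -1.2 ] F [ 0.6 -0.5 -0.1]
```

```bash

python3 -m creep '[{"xyz":[-0.02,0.02,-0.034],"dr":[0,0,0]},{"xyz":[0,0.03,0],"dr":[0,0,0]},{"xyz":[0,0.03,0],"dr":[0,0,0]},{"xyz":[0,0.03,0],"dr":[0,0,0]},{"xyz":[0,0.03,0],"dr":[0,0,0]},{"xyz":[0,0.03,0],"dr":[0,0,0]},{"xyz":[0,0.03,0],"dr":[0,0,0]},{"xyz":[0,0,0],"dr":[0,0,0]},{"xyz":[0,0,0],"dr":[0,0,0]},{"xyz":[0,0,0],"dr":[0,0,0]}]'
python3 -c "
from look import *
s=read_state();e=np.array([-np.sin(a),np.cos(a)]);print('along',(s['ee_pos'][:2]-[616.8,-236.5])@e,s['wrist_force'])
pic('pics/i.png',P=(620,-260,60))"
```

```text
clock: 23.27
ee_pos: [626.1, -304.7, 49.7]
orientation: [-0.21, 3.133, -0.011]
wrist_force: [3.1, -15.4, -2.6]
opening: 0.004
finger_force: 7.8
along -68.84940190116446 [  3.13207069 -15.35342891  -2.6261966 ]
```

View pics/i.png

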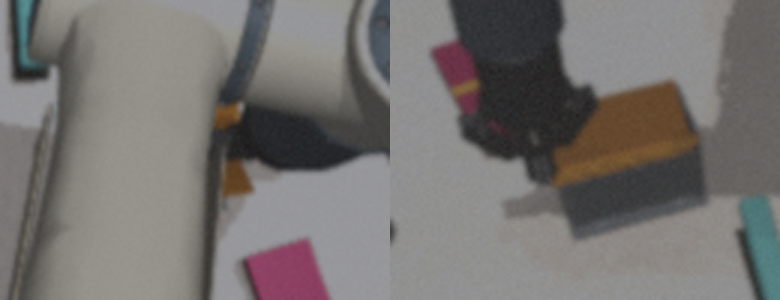

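```bash

python3 -m creep '[{"xyz":[0,0.03,0],"dr":[0,0,0]},{"xyz":[0,0.03,0],"dr":[0,0,0]},{"xyz":[0,0.02,0],"dr":[0,0,0]},{"xyz":[0,0.02,0],"dr":[0,0,0]},{"xyz":[0,0,0],"dr":[0,0,0]},{"xyz":[0,0,0],"dr":[0,0,0]},{"xyz":[0,0,0],"dr":[0,0,0]},{"xyz":[0,0,0],"dr":[0,0,0]},{"xyz":[0,0,0],"dr":[0,0,0]},{"xyz":[0,0,0],"dr":[0,0,0]}]'
python3 -m creep '[{"xyz":[0,-0.3,0],"dr":[0,0,0]},{"xyz":[0,-0.6,0],"dr":[0,0,0]},{"xyz":[0,-0.4,-0.4],"dr":[0,0,0]},{"xyz":[0,0,-1],"dr":[0,0,0]},{"xyz":[0.6,0,-0.6],"dr":[0,0,0]},{"xyz":[0.9,0,-0.2],"dr":[0,0,0]},{"xyz":[0.9,0,0],"dr":[0,0,0]},{"xyz":[0.9,0,0],"dr":[0,0,0]},{"xyz":[0.9,0,0],"dr":[0,0,0]},{"xyz":[0.9,0,0],"dr":[0,0,0]}]'
cat >> nf.py <<'E'
def n3():
    C={n:camera(n) for n in("top","scene")}
    for sel in (["top"],["scene"],["top","scene"]):
        def f(p):
            L=nest(p[:3],3,[0,p[3],p[4]]); e=0
            for n in sel:
                w=np.zeros((400,640)); u,v=proj(C[n],[616,-232,70]).astype(int); w[v-36:v+36,u-42:u+42]=1
                b=mask(C[n])*w; r=render(C[n],L); e-=np.minimum(r,b).sum()/np.maximum(r,b).sum()
            return e/len(sel)
        x,v=best(f,[617,-230,.135,0,0],[4,4,.05,4,4]); print(sel,x.round(3),round(v,3))
E
python3 -c "
from nf import *
n3()
o=[]
for n in ('top','scene'):
    c=camera(n);u,v=proj(c,(616,-236,60)).astype(int);o.append(cv2.resize(c['frame'][v-40:v+40,u-40:u+40],(400,400),interpolation=cv2.INTER_CUBIC))
cv2.imwrite('pics/j.png',cv2.hconcat(o))"
```

```text
clock: 24.2
ee_pos: [626.1, -304.5, 50.7]
orientation: [-0.209, 3.131, -0.02]
wrist_force: [3.2, -26.0, -4.9]
opening: 0.002
finger_force: 13.4
clock: 25.03
ee_pos: [427.9, -374.3, 136.7]
orientation: [0.211, -3.134, -0.001]
wrist_force: [-0.3, -1.4, -1.0]
opening: -0.002
finger_force: 0.0
['top'] [ 6.15937e+02 -2.32924e+02  1.34000e-01  7.60000e-01  2.59100e+00] 0.944
['scene'] [ 6.17227e+02 -2.31847e+02  1.32000e-01  2.66200e+00  5.92800e+00] 0.945
['top', 'scene'] [ 6.16403e+02 -2.32257e+02  1.25000e-01  1.50600e+00  3.53900e+00] 0.93
```

View pics/j.png

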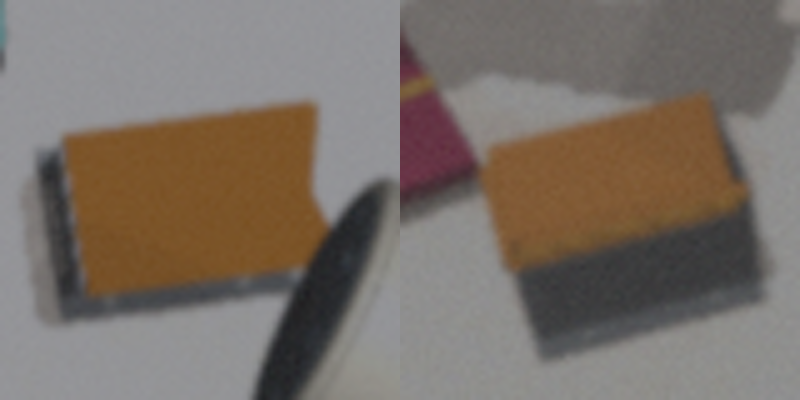

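The last picture shows the set close to the stop, but the arm hides the free end. I'll move the arm clear and measure the gap at the stop against the two full sets.

```bash

python3 -m creep '[{"xyz":[0.5,0.7,-0.4],"dr":[0,0,0]},{"xyz":[0.3,0.9,-0.3],"dr":[0,0,0]},{"xyz":[0,0.9,0],"dr":[0,0,0]},{"xyz":[0,0.9,0],"dr":[0,0,0]},{"xyz":[0,0.9,0],"dr":[0,0,0]},{"xyz":[0,0.9,0],"dr":[0,0,0]},{"xyz":[0,0.9,0],"dr":[0,0,0]},{"xyz":[0,0.9,0],"dr":[0,0,0]},{"xyz":[0,0,0],"dr":[0,0,0]},{"xyz":[0,0,0],"dr":[0,0,0]}]'
python3 - <<'E'
from nf import *
n3()
from scipy.ndimage import map_coordinates
C={n:[camera(n) for _ in range(4)] for n in("top","scene")}
for n in C:
    c=C[n][0]; f=np.mean([k["frame"] for k in C[n]],0)
    for nm,p in(("L",[616.6,232.6,-.057]),("M",[642.6,7.6,.058]),("R",[616.6,-230,.134])):
        for x in(-25,0,25):
            row=[]
            for y in np.arange(44,84,2.):
                P=np.array([p[0],p[1],0])+rz(p[2])@[x,y,85]; u,v=proj(c,P)
                b=[map_coordinates(f[...,k],[[v],[u]],order=1)[0] for k in(0,2)]; row.append(int(b[1]-b[0]) if 1 else 0); 
                row[-1]=f"{int(b[1]-b[0])}/{int(b[0])}"
            print(n,nm,x,*row)
E
```

```text
clock: 26.07
ee_pos: [361.5, -99.3, 165.2]
orientation: [-0.22, 3.133, 0.001]
wrist_force: [0.0, -0.5, 0.2]
opening: -0.003
finger_force: 0.0
['top'] [ 6.15923e+02 -2.33829e+02  1.33000e-01  1.57300e+00  2.99800e+00] 0.963
['scene'] [ 6.17743e+02 -2.31757e+02  1.32000e-01  1.68000e+00  5.72400e+00] 0.945
['top', 'scene'] [ 6.16811e+02 -2.32699e+02  1.30000e-01  1.44000e+00  2.92600e+00] 0.941
top L -25 93/46 93/46 93/46 91/48 92/47 92/47 89/47 83/46 62/47 30/63 5/89 -4/119 -4/138 -3/146 -3/150 -4/150 -3/150 -3/150 -4/150 -4/150
top L 0 92/47 93/46 93/46 92/46 85/46 60/48 31/49 8/50 0/51 -3/66 -5/93 -5/122 -4/142 -4/148 -3/150 -3/150 -3/150 -3/150 -4/150 -4/150
top L 25 92/48 93/46 93/46 93/46 93/46 93/46 91/47 84/48 70/49 32/65 6/95 -4/123 -4/142 -4/148 -3/149 -3/150 -3/150 -3/149 -3/150 -3/150
top M -25 93/46 93/46 93/46 94/45 94/45 93/45 93/45 93/45 86/47 61/57 28/76 4/100 3/114 2/125 0/136 -2/145 -2/149 -3/150 -3/150 -3/150
top M 0 95/44 95/45 95/45 95/45 95/46 95/45 95/45 90/46 73/52 33/70 7/94 0/105 1/111 2/121 -1/138 -2/146 -3/149 -3/150 -3/150 -3/150
top M 25 95/45 95/44 95/45
[... 951 characters left out ...]
59 37/59 37/58 44/56 60/53 71/51 78/51 80/53 80/53 80/53
scene M 0 78/57 77/58 77/58 77/58 76/57 75/55 66/55 53/55 35/55 18/57 7/61 9/64 19/64 33/61 53/55 66/52 75/52 77/52 77/51 76/50
scene M 25 77/57 76/57 73/57 67/56 57/55 39/55 23/55 10/55 4/55 3/58 4/61 8/65 19/63 33/59 50/52 59/50 62/49 58/48 51/46 44/44
scene R -25 72/54 71/55 71/54 71/53 72/53 71/52 71/52 72/52 71/51 68/53 62/57 47/65 28/79 9/97 3/114 0/127 0/135 0/137 0/138 0/138
scene R 0 71/53 71/52 72/51 72/52 71/53 71/53 72/52 71/52 67/53 60/53 44/58 25/68 8/82 2/100 0/117 1/129 1/134 0/138 0/138 0/138
scene R 25 71/53 72/53 72/52 71/52 71/52 71/51 70/51 67/51 57/52 42/54 23/58 6/67 0/82 -1/99 0/114 0/126 0/134 0/136 1/138 1/138
```

```bash

python3 -m creep '[{"xyz":[0,0,0],"dr":[0,0,-0.077]},{"xyz":[0,0,0],"dr":[0,0,-0.077]},{"xyz":[0,0,0],"dr":[0,0,-0.077]},{"xyz":[0,0,0],"dr":[0,0,-0.077]},{"xyz":[0,0,0],"dr":[0,0,-0.077]},{"xyz":[0,0,0],"dr":[0,0,-0.077]},{"xyz":[0,0,0],"dr":[0,0,-0.077]},{"xyz":[0,0,0],"dr":[0,0,-0.077]},{"xyz":[0,0,0],"dr":[0,0,-0.077]},{"xyz":[0,0,0],"dr":[0,0,-0.077]}]' 0.46
cat >> to.py <<'E'
EY=np.array([-np.sin(a),np.cos(a)])
def wide(al,z): p=np.array([616.8,-236.5])+al*EY; goto([*p,z],-GX,[0,0,-1])
E
python3 -c "
from to import *
wide(-95,160)"
```

```text
clock: 27.4
ee_pos: [360.4, -101.9, 164.6]
orientation: [1.962, -2.453, -0.001]
wrist_force: [0.3, -0.2, 0.1]
opening: 0.726
finger_force: 0.0
clock 27.4 pos [ 360.4 -101.9  164.6] shift/40 in tool now [ 4.096 -7.823  0.111] in goal tool [ 6.571 -5.899  0.115] dr/90 [ 0.0004  0.     -0.2272] q [ 0.15 -0.06 -0.44 -0.   -1.19 -0.37] F [ 0.3 -0.2  0.1]
```

```bash

python3 -m creep '[{"xyz":[0,0,0],"dr":[0,0,-0.0757]},{"xyz":[0,0,0],"dr":[0,0,-0.0757]},{"xyz":[0,0,0],"dr":[0,0,-0.0757]},{"xyz":[0.73,-0.655,0],"dr":[0,0,0]},{"xyz":[0.73,-0.655,0],"dr":[0,0,0]},{"xyz":[0.73,-0.655,0],"dr":[0,0,0]},{"xyz":[0.73,-0.655,0],"dr":[0,0,0]},{"xyz":[0.73,-0.655,0],"dr":[0,0,0]},{"xyz":[0.73,-0.655,0],"dr":[0,0,0]},{"xyz":[0.73,-0.655,0],"dr":[0,0,0]}]'
python3 -m creep '[{"xyz":[0.73,-0.655,0],"dr":[0,0,0]},{"xyz":[0.73,-0.655,0],"dr":[0,0,0]},{"xyz":[0,0,0],"dr":[0,0,0]},{"xyz":[0,0,0.5],"dr":[0,0,0]},{"xyz":[0,0,0.5],"dr":[0,0,0]},{"xyz":[0,0,0.5],"dr":[0,0,0]},{"xyz":[0,0,0.5],"dr":[0,0,0]},{"xyz":[0,0,0],"dr":[0,0,0]},{"xyz":[0,0,0],"dr":[0,0,0]},{"xyz":[0,0,0],"dr":[0,0,0]}]'
python3 -c "
from to import *
wide(-95,56)"
```

```text
clock: 28.23
ee_pos: [569.7, -282.6, 164.0]
orientation: [2.359, -2.073, -0.001]
wrist_force: [0.8, 0.9, 0.8]
opening: 0.732
finger_force: 0.0
clock: 29.07
ee_pos: [628.7, -332.5, 85.9]
orientation: [2.36, -2.073, 0.002]
wrist_force: [-0.0, -0.7, 0.1]
opening: 0.731
finger_force: 0.0
clock 29.07 pos [ 628.7 -332.5   85.9] shift/40 in tool now [-0.044 -0.027  0.748] in goal tool [-0.043 -0.027  0.748] dr/90 [-0.0005 -0.0009 -0.0035] q [-0.27  0.64  0.33  0.   -1.25  0.4 ] F [-0.  -0.7  0.1]
```

```bash

python3 -m creep '[{"xyz":[0,-0.025,0.4],"dr":[0,0,0]},{"xyz":[0,0,0.33],"dr":[0,0,0]},{"xyz":[0,0,0],"dr":[0,0,0]},{"xyz":[-0.1,0,0],"dr":[0,0,0]},{"xyz":[-0.1,0,0],"dr":[0,0,0]},{"xyz":[-0.1,0,0],"dr":[0,0,0]},{"xyz":[-0.1,0,0],"dr":[0,0,0]},{"xyz":[-0.06,0,0],"dr":[0,0,0]},{"xyz":[0,0,0],"dr":[0,0,0]},{"xyz":[0,0,0],"dr":[0,0,0]}]'
python3 -m creep '[{"xyz":[-0.04,0,0],"dr":[0,0,0]},{"xyz":[-0.04,0,0],"dr":[0,0,0]},{"xyz":[-0.04,0,0],"dr":[0,0,0]},{"xyz":[-0.04,0,0],"dr":[0,0,0]},{"xyz":[-0.04,0,0],"dr":[0,0,0]},{"xyz":[-0.04,0,0],"dr":[0,0,0]},{"xyz":[0,0,0],"dr":[0,0,0]},{"xyz":[0,0,0],"dr":[0,0,0]},{"xyz":[0,0,0],"dr":[0,0,0]},{"xyz":[0,0,0],"dr":[0,0,0]}]'
python3 -c "
from to import *
s=read_state();print('along',(s['ee_pos'][:2]-[616.8,-236.5])@EY,s['wrist_force'],s['torque'])"
```

```text
clock: 29.9
ee_pos: [626.9, -313.3, 55.7]
orientation: [2.361, -2.072, -0.0]
wrist_force: [1.3, 0.6, -0.6]
opening: 0.728
finger_force: 0.0
clock: 30.73
ee_pos: [625.5, -303.8, 55.3]
orientation: [2.36, -2.073, -0.001]
wrist_force: [0.5, -1.7, -0.1]
opening: 0.729
finger_force: 0.2
along -67.84458546142666 [ 0.48312116 -1.66835805 -0.12011238] [-0.11422883  0.04040534 -0.01590855]
```

```bash

python3 -m creep '[{"xyz":[-0.03,0,0],"dr":[0,0,0]},{"xyz":[-0.03,0,0],"dr":[0,0,0]},{"xyz":[-0.03,0,0],"dr":[0,0,0]},{"xyz":[-0.03,0,0],"dr":[0,0,0]},{"xyz":[-0.03,0,0],"dr":[0,0,0]},{"xyz":[0,0,0],"dr":[0,0,0]},{"xyz":[0,0,0],"dr":[0,0,0]},{"xyz":[0,0,0],"dr":[0,0,0]},{"xyz":[0,0,0],"dr":[0,0,0]},{"xyz":[0,0,0],"dr":[0,0,0]}]'
python3 -c "
from to import *
s=read_state();print('along',(s['ee_pos'][:2]-[616.8,-236.5])@EY,s['wrist_force'],s['torque'])"
```

```text
clock: 31.57
ee_pos: [625.3, -302.5, 57.0]
orientation: [2.358, -2.07, 0.009]
wrist_force: [0.2, -14.9, -0.4]
opening: 0.73
finger_force: 7.4
along -66.58507075911291 [  0.1547745  -14.88635239  -0.37498872] [-4.93113784 -0.2109091   0.51201171]
```

```bash

python3 -m creep '[{"xyz":[-0.03,0,0.02],"dr":[0,0,0]},{"xyz":[-0.03,0,0.02],"dr":[0,0,0]},{"xyz":[-0.02,0,0],"dr":[0,0,0]},{"xyz":[0,0,0],"dr":[0,0,0]},{"xyz":[0,0,0],"dr":[0,0,0]},{"xyz":[0,0,0],"dr":[0,0,0]},{"xyz":[0,0,0],"dr":[0,0,0]},{"xyz":[0,0,0],"dr":[0,0,0]},{"xyz":[0,0,0],"dr":[0,0,0]},{"xyz":[0,0,0],"dr":[0,0,0]}]'
python3 -m creep '[{"xyz":[0.2,0,0],"dr":[0,0,0]},{"xyz":[0.5,0,0],"dr":[0,0,0]},{"xyz":[0.3,0,-0.3],"dr":[0,0,0]},{"xyz":[0,0,-0.9],"dr":[0,0,0]},{"xyz":[0,0,-0.9],"dr":[0,0,0]},{"xyz":[0,0.5,-0.6],"dr":[0,0,0]},{"xyz":[0,0.9,0],"dr":[0,0,0]},{"xyz":[0,0.9,0],"dr":[0,0,0]},{"xyz":[0,0.9,0],"dr":[0,0,0]},{"xyz":[0,0.9,0],"dr":[0,0,0]}]'
python3 -m creep '[{"xyz":[-0.5,0.8,0],"dr":[0,0,0]},{"xyz":[-0.7,0.7,0],"dr":[0,0,0]},{"xyz":[-0.9,0,0],"dr":[0,0,0]},{"xyz":[-0.9,0,0],"dr":[0,0,0]},{"xyz":[-0.9,0,0],"dr":[0,0,0]},{"xyz":[-0.9,0,0],"dr":[0,0,0]},{"xyz":[0,0,0],"dr":[0,0,0]},{"xyz":[0,0,0],"dr":[0,0,0]},{"xyz":[0,0,0],"dr":[0,0,0]},{"xyz":[0,0,0],"dr":[0,0,0]}]'
python3 - <<'E'
from nf import *
n3()
C={n:camera(n) for n in("top","scene")}
for n in C:
  b=mask(C[n])
  for q in([616.6,232.6,-.057],[642.6,7.6,.058]):
    bl=blob(b,proj(C[n],[q[0],q[1],70])); print(n,q,round(iou(C[n],bl,nest(q,3,[0,0,0])),3))
for yy in(-231,-230,-229,-228,-227,-226):
  r=[]
  for n in C:
    w=np.zeros((400,640)); u,v=proj(C[n],[616,-232,70]).astype(int); w[v-36:v+36,u-42:u+42]=1
    b=mask(C[n])*w; k=render(C[n],nest([616.8,yy,.134],3,[0,0,0])); r.append(round(np.minimum(k,b).sum()/np.maximum(k,b).sum(),3))
  print(yy,r)
E
```

```text
clock: 32.4
ee_pos: [625.4, -302.5, 56.7]
orientation: [2.356, -2.068, 0.017]
wrist_force: [2.4, -24.2, -1.0]
opening: 0.73
finger_force: 12.0
clock: 33.23
ee_pos: [465.5, -355.0, 161.8]
orientation: [-2.361, 2.072, 0.001]
wrist_force: [0.3, -1.2, -0.6]
opening: 0.729
finger_force: 0.0
clock: 34.07
ee_pos: [382.9, -173.5, 161.8]
orientation: [2.36, -2.074, -0.001]
wrist_force: [1.0, 0.1, 0.3]
opening: 0.729
finger_force: 0.0
['top'] [ 6.15916e+02 -2.31361e+02  1.44000e-01  1.03600e+00  2.58600e+00] 0.95
['scene'] [ 6.16786e+02 -2.25390e+02  1.32000e-01  1.75000e-01 -5.41000e-01] 0.944
['top', 'scene'] [ 6.15886e+02 -2.27409e+02  1.28000e-01  2.12000e-01  5.84000e-01] 0.928
top [616.6, 232.6, -0.057] 0.969
top [642.6, 7.6, 0.058] 0.972
scene [616.6, 232.6, -0.057] 0.919
scene [642.6, 7.6, 0.058] 0.798
-231 [np.float64(0.928), np.float64(0.879)]
-230 [np.float64(0.924), np.float64(0.894)]
-229 [np.float64(0.924), np.float64(0.911)]
-228 [np.float64(0.918), np.float64(0.919)]
-227 [np.float64(0.912), np.float64(0.931)]
-226 [np.float64(0.897), np.float64(0.94)]
```

```bash
python3 - <<'E'
from nf import *
c=camera("scene"); w=np.zeros((400,640)); u,v=proj(c,[616,-232,70]).astype(int); w[v-36:v+36,u-42:u+42]=1; b=mask(c)*w
def f(p):
    L=nest([p[0],p[1],.132],3,[0,0,0]); L[2]=(L[2][0],L[2][1]+[0,0,p[2]]); r=render(c,L); return -np.minimum(r,b).sum()/np.maximum(r,b).sum()
x,v=best(f,[617,-226,2],[4,4,4]); print(x,v)
if abs(x[2])<3: print(ticket.sign_off())
E
```

```text
[ 615.97513086 -225.39803323   -1.56163135] 0.9444957526588714
the job is handed in; nothing more can be done
None
```

The loose guard is nested in the short set (right-hand cradle), pressed home and pushed with the other two until the set stopped hard against the end stop. The last camera fit shows all three flush to within about 1 mm. The other two sets look unmoved, and the job is handed in; the judge's result was not shown.

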